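# Lock the infuser into the glass teapot

### The job

Lift the lid off the glass teapot and set it, right way up, on the middle of the cork coaster. Then take the tea infuser that has two side lugs (not the plain one with the round rim), lower its lugs into the notches of the teapot's collar, push it down against the spring and twist it clockwise (seen from above) until it locks, and let go. Leave everything else standing where it is.

Things in the scene. Friction and masses are not known exactly. Their poses are not given: they have to be found in the camera images.
- teapot: Clear glass teapot with steel collar, fixed to the counter by its dark round base; 120 mm across, 110 high. Origin: centre of the underside, z up; +x to the spout, -x to the handle (both reach 98 mm out, 100 mm high). Locked infuser: its origin 50.5 mm above this origin, its x axis along this x axis (either way round).
- teapot_mouth (a point): Centre of the collar's flat top, 110 mm above the teapot's origin. Collar 88 mm across, mouth 63 mm, lip 8 mm thick. Below the lip a sprung rubber ring pushes lugs up: an infuser dropped in stands on it with its origin 55 mm above the teapot's. Push it 9 to 12 mm down from there (about 10 N; hard bottom at 14 mm) before turning.
- teapot_notch (a point): One of two opposite notches in the collar's lip, open at the top, 13 to 19 mm wide, from the mouth to 40 mm from the axis. Site: on the collar top, 36 mm from the axis, 80 degrees counter-clockwise (seen from above) of the teapot's +x; the other notch is half a turn on. From a notch the slot under the lip runs clockwise only.
- teapot_lock (a point): Where a lug ends, 80 degrees clockwise of the notch, on the spout side (its twin on the handle side); point on the collar top, 36 mm from the axis. A stop ends the slot about 5 degrees beyond. Here the lip's underside has a pocket 3.5 mm high: when the pushing ends the spring lifts the lugs into it and locks them.
- infuser: The infuser to fit: upright steel drum 58 mm across, 70 high, tapered foot; square lugs at +x and -x to 37 mm from the axis, 9 mm wide, 50 to 55 mm above the underside. On its flat top a steel grip fin 44 mm long (along x, the line of the lugs), 12 thick (y), 32 high. 0.15 kg. Origin: centre of the underside, z up. Half a turn makes no difference.
- plain_infuser: Bystander: the same drum and fin but no lugs, with a round rim 74 mm across near the top (64 to 67 mm up). Origin: centre of the underside. Leave it.
- lid: Steel teapot lid lying on the collar: disc 84 mm across, 5 mm thick, with a plug 56 mm across and 8 mm deep under it and a wooden knob 22 mm across, 34 high on top; 0.12 kg. Origin: centre of the plug's underside, z up (102 mm above the teapot's origin at the start); disc from 8 to 13 mm, knob from 13 to 47. On the coaster it stands on the plug.
- coaster: Round cork coaster, 120 mm across, 6 mm thick, fixed to the counter. Origin: centre of its underside.
- sugar_pot: Bystander: stainless sugar pot 94 mm across with hinged lid, 95 mm high with its knob. Origin: centre of the underside.
- cup_a: Bystander: white ceramic cup, 76 mm across, 75 mm high. Origin: centre of the underside.
- cup_b: Bystander: another such cup.
- tea_tin: Bystander: square steel tea tin 70 x 70 x 152 mm, tall: pass over or round it. Origin: centre of the underside. (Also about, fixed and not in the way: a red kettle 200 mm high at the back left, beyond the work area, a spice box at the right, a toaster at the left.)
Things that resemble listed ones, but are neither listed nor needed, are in the scene too. What is shaped like the lid but orange or pink is not meant.

How it is judged:
On the way, in this order (a step that is already met when the one before it is completed fails the run):
1. the lid has been set down on the coaster and let go (horizontal distance between lid and coaster below 0.025 m and z of lid in the frame of coaster below 0.01 m and angle between lid's own z axis and vertical below 0.12 rad and contact force between the fingers and lid below 0.2 N and linear speed of lid below 0.03 m/s), for 0.2 s.
2. the infuser is pushed down into the collar against the spring, upright (horizontal distance between infuser and teapot below 0.005 m and angle between infuser's own z axis and vertical below 0.12 rad and z of infuser in the frame of teapot between 0.036 and 0.0478 m), for 0.1 s.
3. the infuser is twisted to the stop and has sprung up into its lock (horizontal distance between infuser and teapot below 0.005 m and angle between infuser's own z axis and vertical below 0.12 rad and z of infuser in the frame of teapot between 0.0482 and 0.053 m and angle between the x axis of infuser and the x axis of teapot, either way round below 0.13 rad), for 0.2 s.
At the end, for the whole second after the job is handed in: Infuser locked in the teapot: within 7 deg of upright, centred within 5 mm, origin 48.2-53 mm above the teapot's, x axis within 0.13 rad of the spout-handle line. Lid right way up on the coaster, within 25 mm of its middle and 7 deg of level. Both released and at rest (all of step 1 and all of step 3 and linear speed of infuser below 0.03 m/s and contact force between the fingers and infuser below 0.2 N); the robot touches nothing.
It fails at once if a bystander is shifted by more than 25 mm (distance of any of plain_infuser, sugar_pot, cup_a, cup_b, tea_tin from where it was at the start of the episode above 0.025 m).
It fails at once if a bystander is tipped over (angle between any of plain_infuser, sugar_pot, cup_a, cup_b, tea_tin's own z axis and vertical above 0.35 rad).
It also fails if it takes over 72 s, if anything falls off the work surface, if the arm or the gripper's body presses on something with over 40 N, if the wrist force passes 120 N, or if a joint passes its speed limit or range.

### The arm

A 6-joint arm with a two-finger parallel gripper is mounted at the origin on the work surface. World frame = base frame: x ahead of the robot, y to its left, z up, the work surface at z = 0. Lengths are in m, angles in rad, forces in N, time in s.
With the tool pointing down it reaches from about 0.425 to 0.95 m from the base axis. Payload 3.5 kg.
Tool frame: the origin (TCP) lies midway between the tips of the shut fingers; the grasp point (between the pads) lies 19 mm behind it; z points along the fingers, x is the direction in which the jaws open and shut, and the axes are right-handed (so a half turn about z gives the same grasp; the last joint's range is limited). The gripper opens to 85 mm and grips with 20 to 120 N. Pads are 22 mm wide; open, the fingers measure 114 mm over their backs; the gripper's body (76 mm by 85 mm) begins 54 mm behind the grasp point. The pads swing forward as they close: fully open they stand 13 mm farther back than shut.
Start: joints at [-1.368, 0.286, 1.577, -0, 1.279, -0.15], TCP at [0.233, -0.633, 0.231] pointing down, gripper open.
Joint ranges: [-2.77, 2.77], [-0.9, 2.22], [0.21, 2.48], [-1.53, 4.67], [0.24, 2.81], [-2.84, 2.84]. Speed limits (rad/s): [2.79, 2.79, 3.14, 3.14, 3.14, 3.14].

### API

Orientations are given as a unit quaternion [x, y, z, w].
In Python, from rig import arm, eyes, ticket gives the robot as it stands.
- The arm moves only by the tool move_arm, never from a script. Its argument "plan" is a list of rows, each a list of 4 numbers: the shift along the tool's x, y, z in mm, then the turn about the tool's z in rad. A call has 1 to 12 rows; each row is the pose to reach, as a shift and turn from the pose commanded when the call began, along the tool's axes at that moment; what a row does not reach only later rows make up. A row lasts 1/12 s, in which the tool goes at most 41.7 mm and 7.16 degrees, less where a joint would pass 70% of its speed; a pose out of reach is approached as far as the arm can. A call with a gripper value outside its range is refused whole. "jaw" is the finger opening in mm, from 0 to 85.4, set as the call begins (left out, the last holds). The fingers move at their own pace and stop on an object; the grip force is fixed at half the most. Time passes only in rows, so rows that repeat a pose let the fingers close. It gives the time, the measured TCP pose, the force and the opening at its end, in the units of the state.
- arm.observe(): the state, without advancing time (a new reading comes with each control period).
- eyes.get_image(name): name is "side" or "top"; returns the picture (400x640x3 uint8, red, green, blue); there is no depth.
- eyes.calibration(name): a dict with "fx", "fy", "cx", "cy" (pixels), "cam_to_world" (4x4, takes a point from camera to world coordinates). Camera axes: x right, y down, z forward; pixel columns grow to the right and rows downward; lengths in m; the calibration is good to about 2 mm. A picture is of the moment at which its call begins. calibration takes no time and is no camera call.
- ticket.job_done(): hands the job in, once; it reports no verdict.
The state is a dict: "time": time; "joint_pos": joint angles; "joint_velocities": joint speeds; "joint_torque": joint torques, N m; "tool_pos": TCP position; "tcp_rot": TCP orientation; "wrist_force": force on the tool from outside, world axes, zero at the start; "torque": the same for the moment, N m; "gripper_width": finger opening in m.
Only numpy, scipy, OpenCV 4.12 (cv2) and the standard library are available. Lean on these libraries where they do the work, as an engineer would, in place of code of your own. Each camera call takes 0.05 s, during which the arm holds its last target. There are 200 camera calls.

## Working session

There is one attempt and no reset: what is moved stays moved. The work goes in short steps, Python scripts to look and compute and a tool call to move; the robot and the scene stay as the last step left them, time stands still between calls to the robot, and variables do not carry over. Pictures are saved under pics/ and viewed, about 8 in all and at most 12, crops included, and the job is handed in when it is done.

Besides the shell and the picture viewer there is one more tool, called after "Request:" as name(argument=value, ...) on one line, values as JSON. move_arm: Moves the arm, as the interface text tells. Its arguments: {"type":"object","properties":{"plan":{"type":"array","items":{"type":"array","items":{"type":"number"}}},"jaw":{"type":"number"}},"required":["plan"]}

```bash
mkdir -p pics; cat > h.py <<'E'
import numpy as np, cv2
from rig import arm, eyes, ticket
def snap(n,f):
    im=eyes.get_image(n); cv2.imwrite('pics/'+f,im[:,:,::-1]); return im
def ray(n,u,v):
    c=eyes.calibration(n);T=np.array(c['cam_to_world'])
    d=T[:3,:3]@np.array([(u-c['cx'])/c['fx'],(v-c['cy'])/c['fy'],1]);return T[:3,3],d
def onz(n,u,v,z):
    o,d=ray(n,u,v);return (o+d*(z-o[2])/d[2])[:3]
def proj(n,p):
    c=eyes.calibration(n);T=np.linalg.inv(np.array(c['cam_to_world']));q=T[:3,:3]@np.array(p)+T[:3,3]
    return c['fx']*q[0]/q[2]+c['cx'],c['fy']*q[1]/q[2]+c['cy']
E
python3 - <<'E'
from h import *
np.set_printoptions(precision=3,suppress=True)
for n in('top','side'):
    snap(n,n+'0.png');c=eyes.calibration(n);print(n,c['fx'],c['cx'],c['cy'],np.array(c['cam_to_world']))
print(arm.observe())
E
```

```text
top 505.50131104287044 321.77759697193017 192.7479823696802 [[-0.008 -0.984  0.179  0.302]
 [-1.     0.005 -0.016  0.064]
 [ 0.015 -0.179 -0.984  1.433]
 [ 0.     0.     0.     1.   ]]
side 449.52270281121 321.0862755640035 197.43141349970327 [[-0.992 -0.092  0.084  0.423]
 [-0.123  0.616 -0.778  1.079]
 [ 0.02  -0.783 -0.622  0.9  ]
 [ 0.     0.     0.     1.   ]]
{'time': 0.1, 'joint_pos': array([-1.368,  0.287,  1.578,  0.   ,  1.279, -0.15 ]), 'joint_velocities': array([-0.001, -0.003, -0.006,  0.   ,  0.001, -0.   ]), 'joint_torque': array([  0.001, -40.73 , -29.37 ,  -0.   ,   0.003,   0.   ]), 'tool_pos': array([ 0.233, -0.633,  0.23 ]), 'tcp_rot': array([ 0.82 , -0.572, -0.001, -0.001]), 'wrist_force': array([-0.543, -0.241,  0.762]), 'torque': array([ 0.026,  0.031, -0.06 ]), 'gripper_width': 0.08564530601885208}
```

View pics/top0.png

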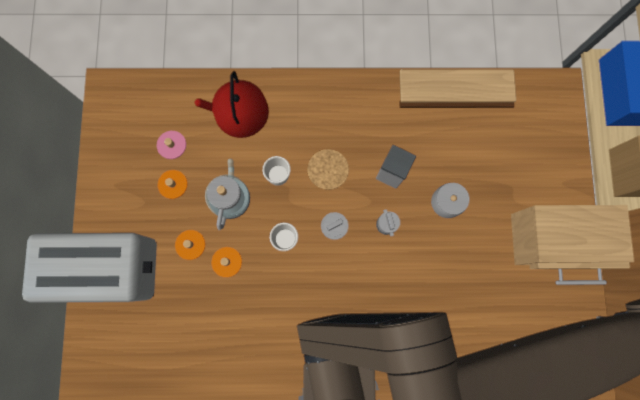

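View pics/side0.png

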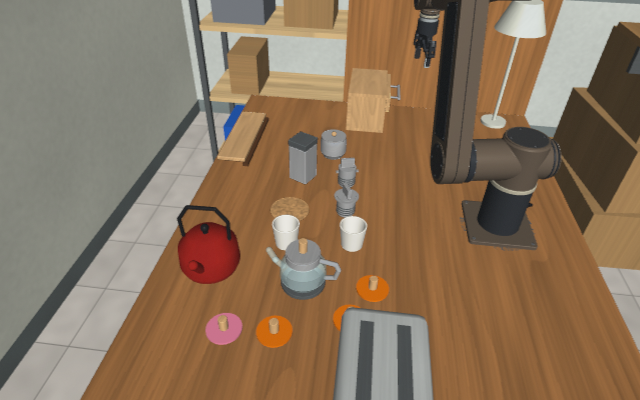

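The top view shows the teapot with its lid at about (224,193), the coaster at (328,169), the plain infuser at (334,226) and the lugged infuser at (388,222). The cups are at (277,170) and (284,237). In the side view the spout points left, to about (270,250), and the handle loop is at (338,270), so the spout points roughly to world +x.

```bash
python3 - <<'E'
from h import *
a=cv2.imread('pics/top0.png');b=cv2.imread('pics/side0.png')
cr=lambda im,x,y,w,h,s:cv2.resize(im[y:y+h,x:x+w],None,fx=s,fy=s,interpolation=cv2.INTER_CUBIC)
A=cr(a,190,150,80,60+20,5);B=cr(a,310,195,100,50,4);
C=cr(b,260,225,90,75,4);D=cr(b,320,145,60,75,4)
out=np.zeros((600,800,3),np.uint8)
out[:400,:400]=A;out[:200,400:800]=B;out[200:500,400:760]=C
out[400:600,0:160]=cv2.resize(D,(160,200))
cv2.imwrite('pics/crop0.png',out)
E
```

```text
(no output)
```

View pics/crop0.png

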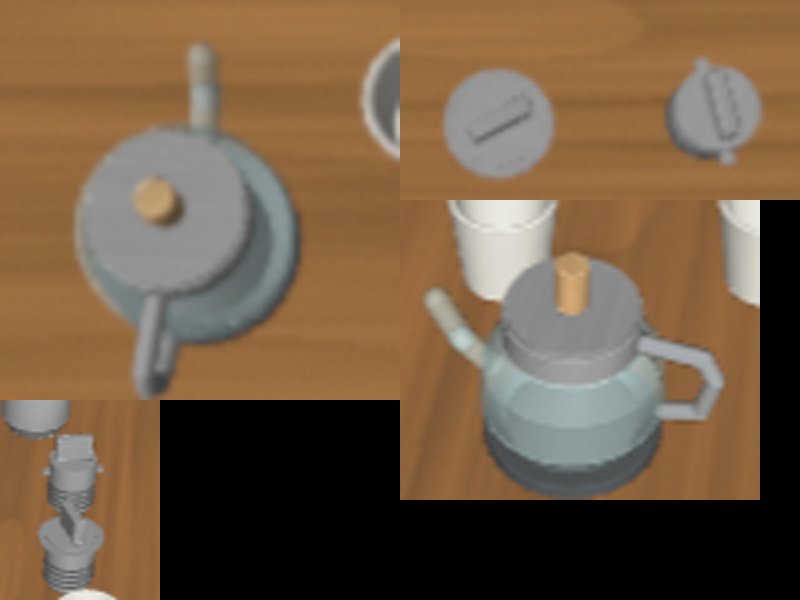

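The crop shows the wooden knob top at about top-view (221,190), the disc centre near (222.6,192.4), the spout tip near (230.4,160) and the handle end near (220,227). The infuser's lugs are at about (385.5,211) and (391.8,234).

```bash
cat > m0.py <<'E'
from h import *
np.set_printoptions(precision=4,suppress=True)
def blob(im,lo,hi,x,y,w,h):
    hsv=cv2.cvtColor(im,cv2.COLOR_BGR2HSV)[y:y+h,x:x+w]
    m=cv2.inRange(hsv,lo,hi)
    n,l,s,c=cv2.connectedComponentsWithStats(m)
    i=1+np.argmax(s[1:,4]); return (l==i).astype(np.uint8),c[i]+[x,y],s[i,4]
def ell(m,x,y):
    c=max(cv2.findContours(m,0,1)[0],key=cv2.contourArea);h=cv2.convexHull(c)
    e=cv2.fitEllipse(h);return np.array(e[0])+[x,y],e[1],e[2]
a=cv2.imread('pics/top0.png');b=cv2.imread('pics/side0.png')
if __name__=='__main__':
    w=(8,40,130)
    m,c,s=blob(a,(5,70,140),(25,255,255),213,182,18,18);print('knob',c,s,onz('top',*c,.149))
    m,c,s=blob(a,(0,0,90),(180,30,170),200,165,45,50);e=ell(m,200,165);print('disc',c,s,e,onz('top',*e[0],.115))
    for n,p,z in(('spout',(230.4,160),.1),('handle',(220,227),.1),('base?',(227.6,197),.06),('lug+',(385.5,211.2),.055),('lug-',(391.75,234.2),.055)):print(n,onz('top',*p,z))
    m,c,s=blob(a,(0,0,60),(180,60,200),370,200,40,45);e=ell(m,370,200);print('inf',c,s,e,onz('top',*c,.07))
    m,c,s=blob(a,(0,0,60),(180,60,200),312,205,45,45);e=ell(m,312,205);print('plain',e,onz('top',*e[0],.067))
    hs=cv2.cvtColor(a,cv2.COLOR_BGR2HSV);print('cork/wood hsv',hs[169,328],hs[169,355])
    e=cv2.HoughCircles(cv2.cvtColor(a,6)[140:200,298:358],cv2.HOUGH_GRADIENT,1,50,param1=80,param2=10,minRadius=17,maxRadius=24);print('coaster',e);
    c=e[0,0,:2]+[298,140];print(onz('top',*c,.006))
    # cups rim
    for n,r in(('cupa',(255,150,45,45)),('cupb',(262,215,45,45))):
        m,c,s=blob(a,(0,0,170),(180,40,255),*r);e=ell(m,r[0],r[1]);print(n,e,onz('top',*e[0],.075))
    print('tin',onz('top',398,161,.152),'sugar',onz('top',451,199,.08))
    # side
    m,c,s=blob(b,(5,90,140),(22,255,255),295,232,16,24);ys,xs=np.nonzero(m);print('side knob',c,s,xs.min()+295,xs.max()+295,ys.min()+232,ys.max()+232)
    k=onz('top',221,190,.149);print(proj('side',k))
E
python3 m0.py
```

```text
knob [220.3922 189.4902] 51 [0.5451 0.3051 0.149 ]
disc [226.2417 195.2222] 1233 (array([227.0935, 193.5738]), (40.84116744995117, 51.57423782348633), 0.2054862678050995) [0.5404 0.2935 0.115 ]
spout [0.6354 0.2895 0.1   ]
handle [0.4536 0.3124 0.1   ]
base? [0.5408 0.3014 0.06  ]
lug+ [ 0.4998 -0.1331  0.055 ]
lug- [ 0.4361 -0.1483  0.055 ]
inf [387.9251 222.5948] 427 (array([387.9008, 222.5909]), (22.45280647277832, 25.50890350341797), 177.8863983154297) [ 0.4663 -0.1366  0.07  ]
plain (array([334.2033, 225.4002]), (26.724456787109375, 27.11114501953125), 108.77754211425781) [0.4599 0.0094 0.067 ]
cork/wood hsv [ 17 120 168] [ 15 149 152]
coaster [[[30.5 27.5 18.8]]]
[0.6355 0.0215 0.006 ]
cupa (array([275.8449, 169.1714]), (26.149375915527344, 27.158145904541016), 68.65985107421875) [0.6152 0.1684 0.075 ]
cupb (array([283.3731, 236.3473]), (27.559858322143555, 27.69097328186035), 37.436466217041016) [0.4302 0.1467 0.075 ]
tin [ 0.618  -0.1559  0.152 ] sugar [ 0.5288 -0.3094  0.08  ]
side knob [302.5351 245.1404] 114 299 306 238 253
(np.float64(304.6080615472393), np.float64(238.84965432473186))
```

Request:
move_arm(plan=[[-203,-412,0,0],[-203,-412,0,0],[-203,-412,0,0],[-203,-412,0,0],[-203,-412,0,0],[-203,-412,0,0],[-203,-412,0,0],[-203,-412,0,0],[-203,-412,0,0],[-203,-412,0,0],[-203,-412,0,0],[-203,-412,0,0]], jaw=85)

```text
time: 1.1
tool_pos: [0.5533, -0.2948, 0.2308]
tcp_rot: [0.822, -0.569, -0.0, -0.002]
wrist_force: [-0.6, 0.4, 0.6]
gripper_width: 0.0848
```

```bash
cat >> h.py <<'E'
def go(x,y,z,yaw=None):
    from scipy.spatial.transform import Rotation as R
    s=arm.observe();r=R.from_quat(s['tcp_rot']);M=r.as_matrix();d=np.array([x,y,z])-s['tool_pos']
    cy=np.degrees(np.arctan2(M[1,0],M[0,0]))
    print('at',s['tool_pos'].round(4),'yaw',cy.round(2),'tilt',np.degrees(np.arccos(-M[2,2])).round(2),'F',s['wrist_force'].round(1),'T',s['torque'].round(2),'w',round(s['gripper_width'],4),'t',s['time'])
    t=0 if yaw is None else np.radians(cy-yaw)
    print('shift mm',(M.T@d*1000).round(1),'turn',round(t,3),'rows',np.linalg.norm(d)/.0417)
E
python3 -c "
from h import *
go(.544,.3025,.2)
# triangulate knob top
a,da=ray('top',220.9,189.8);b,db=ray('side',302.8,239.5)
A=np.stack([da,-db],1);t=np.linalg.lstsq(A,b-a,rcond=None)[0];print(a+da*t[0],b+db*t[1])"
```

```text
at [ 0.5533 -0.2948  0.2308] yaw -69.4 tilt 0.18 F [-0.6  0.4  0.6] T [-0.01 -0.02 -0.02] w 0.0848 t 1.1
shift mm [-562.3 -201.3   32.5] turn 0 rows 14.343739172235807
[0.54475928 0.3042239  0.146317  ] [0.54802417 0.30416286 0.14692169]
```

Request:
move_arm(plan=[[-562,-202,20,0],[-562,-202,20,0],[-562,-202,20,0],[-562,-202,20,0],[-562,-202,20,0],[-562,-202,20,0],[-562,-202,20,0],[-562,-202,20,0],[-562,-202,20,0],[-562,-202,20,0],[-562,-202,20,0],[-562,-202,20,0]])

```text
time: 2.1
tool_pos: [0.5452, 0.2007, 0.2142]
tcp_rot: [0.82, -0.572, -0.0, 0.0]
wrist_force: [1.3, -0.6, 1.3]
gripper_width: 0.0851
```

```bash
python3 -c "
from h import *
go(.545,.3035,.18)"
```

```text
at [0.5452 0.2007 0.2142] yaw -69.8 tilt 0.03 F [ 1.3 -0.6  1.3] T [-0.01 -0.05 -0.01] w 0.0851 t 2.1
shift mm [-96.5 -35.3  34.2] turn 0 rows 2.597348259712453
```

Request:
move_arm(plan=[[-34,-12,10,0],[-68,-24,20,0],[-97,-35,34,0],[-97,-35,34,0],[-97,-35,34,0],[-97,-35,34,0]])

```text
time: 2.6
tool_pos: [0.5452, 0.3016, 0.1803]
tcp_rot: [0.82, -0.572, -0.0, 0.001]
wrist_force: [0.4, -0.4, 0.2]
gripper_width: 0.0853
```

```bash
python3 -c "
from h import *
go(.545,.3035,.122)
snap('side','side1.png')
b=cv2.imread('pics/side1.png');cv2.imwrite('pics/side1c.png',cv2.resize(b[170:310,230:380],None,fx=4,fy=4))"
```

```text
at [0.5452 0.3016 0.1803] yaw -69.78 tilt 0.06 F [ 0.4 -0.4  0.2] T [ 0.   -0.01  0.  ] w 0.0853 t 2.6
shift mm [-1.8 -0.5 58.3] turn 0 rows 1.3980178095522198
```

View pics/side1c.png

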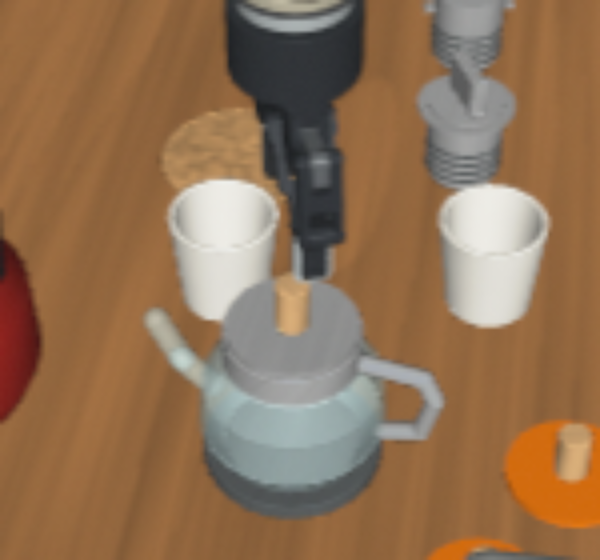

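The picture shows the open fingers straddling the knob, which is at crop (292,300). The near finger sits offset to the right, as the jaw yaw predicts.

Request:
move_arm(plan=[[-1,0,20,0],[-2,0,40,0],[-2,0,52,0],[-2,0,58,0],[-2,0,58,0],[-2,0,58,0]])

```text
time: 3.15
tool_pos: [0.545, 0.3036, 0.1232]
tcp_rot: [0.82, -0.572, 0.0, -0.0]
wrist_force: [0.2, 0.2, 0.3]
gripper_width: 0.0851
```

Request:
move_arm(plan=[[0,0,0,0],[0,0,0,0],[0,0,0,0],[0,0,0,0],[0,0,0,0],[0,0,0,0],[0,0,0,0],[0,0,0,0]], jaw=5)

```text
time: 3.82
tool_pos: [0.5449, 0.3044, 0.1233]
tcp_rot: [0.82, -0.572, 0.0, -0.001]
wrist_force: [-0.1, -0.2, 3.4]
gripper_width: 0.02
```

```bash
python3 -c "
from h import *
go(.545,.3035,.222)"
```

```text
at [0.5449 0.3044 0.1233] yaw -69.78 tilt 0.07 F [-0.1 -0.2  3.4] T [0.04 0.04 0.02] w 0.02 t 3.8167
shift mm [  0.9   0.1 -98.7] turn 0 rows 2.367561887111751
```

Request:
move_arm(plan=[[0,0,-8,0],[0,0,-25,0],[0,0,-50,0],[0,0,-75,0],[0,0,-90,0],[0,0,-90,0],[0,0,-90,0]])

```text
time: 4.4
tool_pos: [0.5446, 0.3042, 0.2131]
tcp_rot: [0.82, -0.572, 0.0, -0.0]
wrist_force: [0.3, 0.3, -1.8]
gripper_width: 0.0202
```

```bash
python3 - <<'E'
from h import *
im=snap('top','top1.png')
snap('side','side2.png')
a=cv2.imread('pics/top1.png');b=cv2.imread('pics/side2.png')
out=np.zeros((600,800,3),np.uint8)
out[:400,:400]=cv2.resize(a[150:250,180:280],None,fx=4,fy=4,interpolation=2)
out[:400,400:800]=cv2.resize(b[190:310,250:370],(400,400),interpolation=2)
cv2.imwrite('pics/c2.png',out[:400])
z=cv2.imread('pics/top0.png')[140:200,298:358].astype(int)
# cork: compare to blurred wood in Lab
L=cv2.cvtColor(z.astype(np.uint8),cv2.COLOR_BGR2LAB).astype(int)
w=np.median(L[:,:7].reshape(-1,3),0);d=np.abs(L[:,:,1:]-w[1:]).sum(2)*2+np.abs(L[:,:,0]-w[0])*.5
m=(cv2.GaussianBlur(d.astype(np.float32),(3,3),0)>14).astype(np.uint8)
m=cv2.morphologyEx(m,2,np.ones((3,3)));m=cv2.morphologyEx(m,3,np.ones((5,5)))
c=max(cv2.findContours(m,0,1)[0],key=cv2.contourArea);e=cv2.fitEllipse(cv2.convexHull(c));print(e)
p=onz('top',e[0][0]+298,e[0][1]+140,.006);print(p,cv2.minEnclosingCircle(c))
go(p[0],p[1],.213)
E
```

```text
((29.72473907470703, 28.970788955688477), (40.092891693115234, 40.964141845703125), 97.08032989501953)
[0.63111107 0.02375038 0.006     ] ((29.7586612701416, 29.17321014404297), 20.600004196166992)
at [0.5434 0.3037 0.2104] yaw -69.79 tilt 0.21 F [-0.4 -0.8 -1.5] T [-0.01  0.    0.01] w 0.02 t 4.5
shift mm [293.   14.4  -2.5] turn 0 rows 7.035488499161525
```

View pics/c2.png

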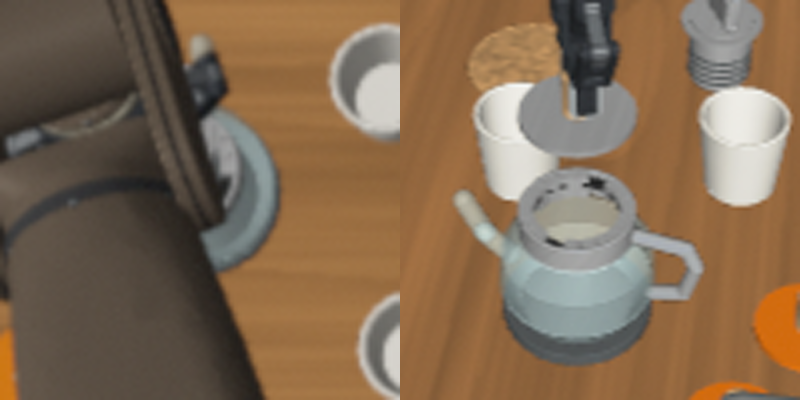

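The lid is held level below the fingers at crop (578,115). The collar is uncovered, with a notch visible at crop (597,183).

Request:
move_arm(plan=[[15,1,0,0],[45,2,0,0],[85,4,0,0],[125,6,0,0],[165,8,0,0],[205,10,0,0],[245,12,0,0],[278,14,0,0],[293,14,0,0],[293,14,0,0],[293,14,0,0],[293,14,0,0]])

```text
time: 5.5
tool_pos: [0.6318, 0.0251, 0.2115]
tcp_rot: [0.82, -0.572, -0.001, 0.0]
wrist_force: [-0.3, 0.4, -1.8]
gripper_width: 0.0201
```

```bash
python3 - <<'E'
from h import *
go(.632,.023,.0273)
E
```

```text
at [0.6318 0.0251 0.2115] yaw -69.76 tilt 0.13 F [-0.3  0.4 -1.8] T [-0.01 -0.02 -0.03] w 0.0201 t 5.5
shift mm [  2.3   0.3 184.2] turn 0 rows 4.418724786058536
```

Request:
move_arm(plan=[[1,0,20,0],[2,0,55,0],[2,0,90,0],[2,0,125,0],[2,0,155,0],[2,0,170,0],[2,0,177,0],[2,0,181,0],[2,0,183,0],[2,0,184,0],[2,0,184,0]])

```text
time: 6.42
tool_pos: [0.6347, 0.0224, 0.0306]
tcp_rot: [0.82, -0.572, 0.002, -0.001]
wrist_force: [-0.1, -0.5, -1.0]
gripper_width: 0.0205
```

Request:
move_arm(plan=[[0,0,1,0],[0,0,2,0],[0,0,2,0],[0,0,2,0]])

```text
time: 6.75
tool_pos: [0.6338, 0.0223, 0.0273]
tcp_rot: [0.82, -0.572, 0.001, -0.0]
wrist_force: [-0.2, -0.5, 0.4]
gripper_width: 0.0205
```

Request:
move_arm(plan=[[0,0,0,0],[0,0,0,0],[0,0,0,0],[0,0,0,0],[0,0,0,0],[0,0,0,0]], jaw=70)

```text
time: 7.25
tool_pos: [0.6333, 0.0225, 0.0266]
tcp_rot: [0.82, -0.572, -0.0, 0.0]
wrist_force: [-0.4, -0.6, 0.0]
gripper_width: 0.0702
```

Request:
move_arm(plan=[[0,0,-15,0],[0,0,-50,0],[0,0,-90,0],[0,0,-130,0],[40,0,-170,0],[80,0,-172,0],[120,0,-172,0],[150,0,-172,0],[150,0,-172,0],[150,0,-172,0]])

```text
time: 8.08
tool_pos: [0.6854, -0.1205, 0.1996]
tcp_rot: [0.819, -0.573, 0.0, -0.0]
wrist_force: [-0.6, 0.3, -0.1]
gripper_width: 0.0703
```

```bash
python3 - <<'E'
from h import *
go(.468,-.14,.17)
snap('top','top2.png');snap('side','side3.png')
a=cv2.imread('pics/top2.png');b=cv2.imread('pics/side3.png')
out=np.zeros((600,800,3),np.uint8)
out[:400,:400]=cv2.resize(a[155:235,190:270],None,fx=5,fy=5,interpolation=2)
out[:400,400:800]=cv2.resize(b[195:295,260:360],(400,400),interpolation=2)
out[400:600,:400]=cv2.resize(a[145:195,280:380],(400,200),interpolation=2)
out[400:600,400:]=cv2.resize(b[160:230,260:400],(400,200),interpolation=2)
cv2.imwrite('pics/c3.png',out)
E
```

```text
at [ 0.6854 -0.1205  0.1996] yaw -69.98 tilt 0.05 F [-0.6  0.3 -0.1] T [-0.01 -0.01  0.04] w 0.0703 t 8.0833
shift mm [-56.1 211.   29.4] turn 0 rows 5.281740294813577
```

View pics/c3.png

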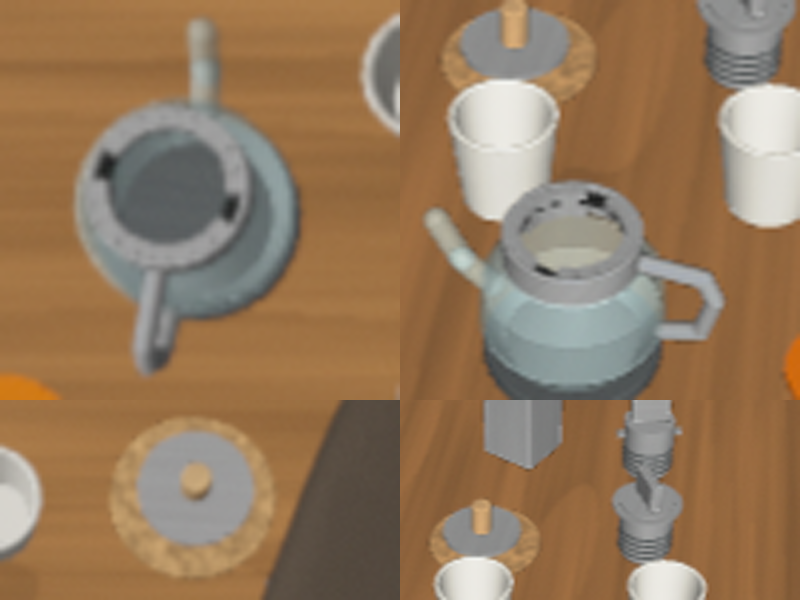

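The lid stands centred and upright on the coaster, with its knob near crop (196,482). The notches show as dark patches at crop (105,165) and (231,207), which is top-view (211,188) and (236,196.4).

```bash
cat > m1.py <<'E'
from h import *
np.set_printoptions(precision=4,suppress=True)
rng=np.random.default_rng(0)
def circ(n,f,roi,R,z):
    x,y,w,h=roi;g=cv2.cvtColor(cv2.imread(f),6)[y:y+h,x:x+w]
    g=cv2.resize(g,None,fx=3,fy=3,interpolation=2);e=cv2.Canny(g,40,100)
    v,u=np.nonzero(e);P=np.array([onz(n,(a+.5)/3-.5+x,(b+.5)/3-.5+y,z)[:2] for a,b in zip(u,v)])
    G=np.stack(np.meshgrid(np.arange(.525,.565,.0005),np.arange(.285,.325,.0005)),-1).reshape(-1,2)
    s=np.array([np.exp(-((np.hypot(*(P-c).T)-R)/.0012)**2).sum() for c in G]);o=np.argsort(-s)[:12]
    print(n,R,np.average(G[o],axis=0,weights=s[o]),s[o[0]],G[o[:4]].tolist())
for R in(.044,.0315):
    circ('top','pics/top2.png',(200,165,50,50),R,.11);circ('side','pics/side3.png',(280,235,45,45),R,.11)
g=cv2.cvtColor(cv2.imread('pics/top2.png'),6)
N=[]
for x,y in((205,182),(230,190)):
    p=g[y:y+13,x:x+13].astype(float);w=np.clip(70-p,0,None);v,u=np.mgrid[:13,:13];c=((w*u).sum()/w.sum()+x,(w*v).sum()/w.sum()+y);N.append(onz('top',*c,.108));print(c,N[-1])
d=N[0]-N[1];print('mid',(N[0]+N[1])/2,'sep',np.linalg.norm(d),'ang',np.degrees(np.arctan2(d[1],d[0])))
k=onz('top',280+196/4,145+82/4,.053);print('lid knob',k)
E
python3 m1.py
```

```text
top 0.044 [0.5467 0.3062] 143.15805541705654 [[0.5464999999999977, 0.3065], [0.5469999999999976, 0.306], [0.5464999999999977, 0.306], [0.5469999999999976, 0.3055]]
side 0.044 [0.5476 0.3108] 210.2759624314861 [[0.5474999999999975, 0.311], [0.5479999999999975, 0.311], [0.5474999999999975, 0.3105], [0.5474999999999975, 0.3115]]
top 0.0315 [0.5465 0.3056] 195.3454437077118 [[0.5464999999999977, 0.3055], [0.5464999999999977, 0.306], [0.5469999999999976, 0.3055], [0.5464999999999977, 0.305]]Traceback (most recent call last):
  File "m1.py", line 12, in <module>
    circ('top','pics/top2.png',(200,165,50,50),R,.11);circ('side','pics/side3.png',(280,235,45,45),R,.11)
                                                      ~~~~^^^^^^^^^^^^^^^^^^^^^^^^^^^^^^^^^^^^^^^^^^^^^^^
  File "m1.py", line 7, in circ
    v,u=np.nonzero(e);P=np.array([onz(n,(a+.5)/3-.5+x,(b+.5)/3-.5+y,z)[:2] for a,b in zip(u,v)])
                                  ~~~^^^^^^^^^^^^^^^^^^^^^^^^^^^^^^^^^
  File "h.py", line 9, in onz
    o,d=ray(n,u,v);return (o+d*(z-o[2])/d[2])[:3]
        ~~~^^^^^^^
  File "h.py", line 6, in ray
    c=eyes.calibration(n);T=np.array(c['cam_to_world'])
ValueError: time passes only in moves, steps and waits
```

```bash
sed -i 's/^def ray/import functools\n@functools.lru_cache\ndef cal(n): return eyes.calibration(n)\ndef ray/; s/c=eyes.calibration(n)/c=cal(n)/' h.py; python3 m1.py
```

```text
top 0.044 [0.5467 0.3062] 143.15805541705654 [[0.5464999999999977, 0.3065], [0.5469999999999976, 0.306], [0.5464999999999977, 0.306], [0.5469999999999976, 0.3055]]
side 0.044 [0.5476 0.3108] 210.2759624314861 [[0.5474999999999975, 0.311], [0.5479999999999975, 0.311], [0.5474999999999975, 0.3105], [0.5474999999999975, 0.3115]]
top 0.0315 [0.5465 0.3056] 195.3454437077118 [[0.5464999999999977, 0.3055], [0.5464999999999977, 0.306], [0.5469999999999976, 0.3055], [0.5464999999999977, 0.305]]
side 0.0315 [0.546  0.3194] 105.04259394991423 [[0.5459999999999977, 0.3195], [0.5454999999999978, 0.3195], [0.5454999999999978, 0.319], [0.5464999999999977, 0.3195]]
(np.float64(210.97413793103448), np.float64(187.93534482758622)) [0.5572 0.3378 0.108 ]
(np.float64(235.52032520325204), np.float64(196.16260162601625)) [0.5346 0.2722 0.108 ]
mid [0.5459 0.305  0.108 ] sep 0.0694161922432762 ang 71.04528266595464
lid knob [0.6302 0.0214 0.053 ]
```

```bash
python3 - <<'E'
import re
s=open('m1.py').read().split("for R in")[0]
s=s.replace("np.arange(.525,.565,.0005),np.arange(.285,.325,.0005)","np.arange(.45,.49,.0005),np.arange(-.16,-.12,.0005)")
exec(s)
circ('top','pics/top0.png',(372,203,35,40),.029,.07)
a=cv2.imread('pics/top0.png')
from m0 import blob
m,c,n=blob(a,(0,0,60),(180,60,200),370,200,40,45)
P=np.argwhere(m)[:,::-1]+[370,200]
W=np.array([onz('top',*p,.055)[:2] for p in P]);c0=W.mean(0);r=np.hypot(*(W-[.4675,-.1395]).T)
L=W[r>.0315];print(len(L));a_=np.arctan2(L[:,1]+.1395,L[:,0]-.4675)
for l,t in zip(L,a_): print(l,np.degrees(t).round(0))
go(.4675,-.1395,.17,-76)
E
```

```text
top 0.029 [ 0.4695 -0.1326] 15.494112103105302 [[0.46950000000000003, -0.13249999999999998], [0.46950000000000003, -0.13199999999999998], [0.46950000000000003, -0.13299999999999998], [0.46950000000000003, -0.13149999999999998]]
31
[ 0.5031 -0.129 ] 16.0
[ 0.5031 -0.1318] 12.0
[ 0.5031 -0.1346] 8.0
[ 0.5003 -0.129 ] 18.0
[ 0.5003 -0.1317] 13.0
[ 0.5003 -0.1345] 9.0
[ 0.5003 -0.1372] 4.0
[ 0.4975 -0.1289] 19.0
[ 0.4974 -0.151 ] -21.0
[ 0.4974 -0.1537] -25.0
[ 0.4946 -0.1564] -32.0
[ 0.4918 -0.1618] -43.0
[ 0.489  -0.1645] -49.0
[ 0.4834 -0.1671] -60.0
[ 0.4779 -0.1696] -71.0
[ 0.4755 -0.1089] 75.0
[ 0.4589 -0.1085] 105.0
[ 0.4561 -0.1084] 110.0
[ 0.4534 -0.1111] 116.0
[ 0.4506 -0.111 ] 121.0
[ 0.4479 -0.1137] 127.0
[ 0.4451 -0.1136] 131.0
[ 0.4451 -0.1163] 134.0
[ 0.4423 -0.119 ] 141.0
[ 0.4396 -0.1244] 152.0
[ 0.4367 -0.1463] -168.0
[ 0.4367 -0.149 ] -163.0
[ 0.4367 -0.1517] -158.0
[ 0.434  -0.1434] -173.0
[ 0.434  -0.1462] -169.0
[ 0.4339 -0.1489] -164.0
at [ 0.6848 -0.1177  0.1989] yaw -69.79 tilt 0.04 F [-0.4 -0.7  0.3] T [ 0.02  0.01 -0.03] w 0.0703 t 8.1833
shift mm [-54.6 211.4  29. ] turn 0.108 rows 5.281920246480494
```

Request:
move_arm(plan=[[-10,41,0,0.115],[-20,82,0,0.115],[-30,123,0,0.115],[-42,164,0,0.115],[-54,205,10,0.115],[-54,210.5,29,0.115],[-54,210.5,29,0.115],[-54,210.5,29,0.115],[-54,210.5,29,0.115]], jaw=55)

```text
time: 8.93
tool_pos: [0.4703, -0.1399, 0.1709]
tcp_rot: [0.786, -0.618, 0.001, -0.0]
wrist_force: [-0.1, 0.1, 1.1]
gripper_width: 0.0552
```

```bash
python3 - <<'E'
from h import *
go(.4685,-.140,.0735,-76.4)
E
```

```text
at [ 0.4703 -0.1399  0.1709] yaw -76.3 tilt 0.12 F [-0.1  0.1  1.1] T [-0.03  0.02  0.04] w 0.0552 t 8.9333
shift mm [-0.4  1.9 97.4] turn 0.002 rows 2.3350592154772554
```

Request:
move_arm(plan=[[0,0.5,25,0],[0,1,55,0],[0,1,80,0],[0,1,92,0],[0,1,97,0],[0,1,97,0],[0,1,97,0]])

```text
time: 9.52
tool_pos: [0.4696, -0.1409, 0.0738]
tcp_rot: [0.786, -0.618, 0.001, -0.0]
wrist_force: [0.0, -0.5, 0.4]
gripper_width: 0.0548
```

Request:
move_arm(plan=[[0,0,0,0],[0,0,0,0],[0,0,0,0],[0,0,0,0],[0,0,0,0],[0,0,0,0],[0,0,0,0]], jaw=0)

```text
time: 10.1
tool_pos: [0.4685, -0.1408, 0.0735]
tcp_rot: [0.786, -0.618, 0.001, -0.0]
wrist_force: [-0.8, 1.3, 5.2]
gripper_width: 0.0105
```

```bash
python3 - <<'E'
from h import *
go(.4685,-.140,.2,-76.4)
E
```

```text
at [ 0.4685 -0.1408  0.0735] yaw -76.38 tilt 0.08 F [-0.8  1.3  5.2] T [ 0.18  0.06 -0.01] w 0.0105 t 10.1
shift mm [  -0.7   -0.3 -126.5] turn 0.0 rows 3.034575671678067
```

Request:
move_arm(plan=[[0,0,-8,0],[0,0,-30,0],[0,0,-60,0],[0,0,-90,0],[0,0,-120,0],[0,0,-142,0],[0,0,-150,0],[0,0,-150,0],[0,0,-150,0],[0,0,-150,0]])

```text
time: 10.93
tool_pos: [0.4667, -0.14, 0.22]
tcp_rot: [0.786, -0.618, -0.002, 0.0]
wrist_force: [-0.3, -0.2, -2.1]
gripper_width: 0.0107
```

```bash
python3 - <<'E'
from h import *
go(.5465,.306,.2235,-18.5)
E
```

```text
at [ 0.4667 -0.14    0.22  ] yaw -76.38 tilt 0.26 F [-0.3 -0.2 -2.1] T [0.02 0.01 0.01] w 0.0107 t 10.9333
shift mm [-414.6 -182.6   -2.9] turn -1.01 rows 10.864619907720835
```

Request:
move_arm(plan=[[-15,-6,0,-0.08],[-45,-20,0,-0.18],[-83,-36,0,-0.28],[-121,-53,0,-0.38],[-159,-70,0,-0.48],[-197,-86,0,-0.58],[-235,-103,0,-0.68],[-273,-119,0,-0.78],[-311,-136,0,-0.88],[-349,-152,0,-0.97],[-385,-168,0,-1.01],[-405,-177,0,-1.01]])

```text
time: 11.93
tool_pos: [0.5433, 0.2983, 0.2194]
tcp_rot: [0.987, -0.159, -0.002, 0.0]
wrist_force: [-0.7, -0.4, -1.2]
gripper_width: 0.011
```

Request:
move_arm(plan=[[0,0,0,0],[0,0,0,0],[0,0,0,0]])

```text
time: 12.18
tool_pos: [0.5436, 0.294, 0.2203]
tcp_rot: [0.987, -0.161, -0.002, 0.001]
wrist_force: [0.4, -0.6, -1.1]
gripper_width: 0.0107
```

```bash
python3 - <<'E'
from h import *
go(.5465,.306,.20,-18.5)
E
```

```text
at [0.5436 0.294  0.2203] yaw -18.51 tilt 0.24 F [ 0.4 -0.6 -1.1] T [-0.    0.   -0.01] w 0.0107 t 12.1833
shift mm [ -1.  -12.4  20.2] turn -0.0 rows 0.5694519585762827
```

Request:
move_arm(plan=[[-1,-4,5,0],[-1,-8,12,0],[-1,-12,18,0],[-1,-12,20,0],[-1,-12,20,0],[-1,-12,20,0],[-1,-12,20,0]])

```text
time: 12.77
tool_pos: [0.5476, 0.3063, 0.2029]
tcp_rot: [0.987, -0.161, 0.0, -0.0]
wrist_force: [-0.2, 0.5, -1.4]
gripper_width: 0.0114
```

```bash
python3 - <<'E'
from h import *
go(.5465,.306,.2,-18.5)
snap('top','top4.png');snap('side','side4.png')
a=cv2.imread('pics/top4.png');b=cv2.imread('pics/side4.png')
out=np.zeros((480,800,3),np.uint8)
out[:400,:400]=cv2.resize(a[155:235,190:270],None,fx=5,fy=5,interpolation=2)
out[:480,400:800]=cv2.resize(b[195:291,260:340],(400,480),interpolation=2)
cv2.imwrite('pics/c4.png',out)
go(.5465,.306,.2,-18.5)
E
```

```text
at [0.5476 0.3063 0.2029] yaw -18.52 tilt 0.03 F [-0.2  0.5 -1.4] T [ 0.06 -0.05  0.02] w 0.0114 t 12.7667
shift mm [-1.   0.6  2.9] turn -0.0 rows 0.07446824311757215
at [0.5477 0.3064 0.2031] yaw -18.51 tilt 0.05 F [ 0.   0.2 -1.5] T [ 0.    0.02 -0.03] w 0.0112 t 12.8667
shift mm [-1.   0.8  3.1] turn -0.0 rows 0.08042700607731809
```

View pics/c4.png

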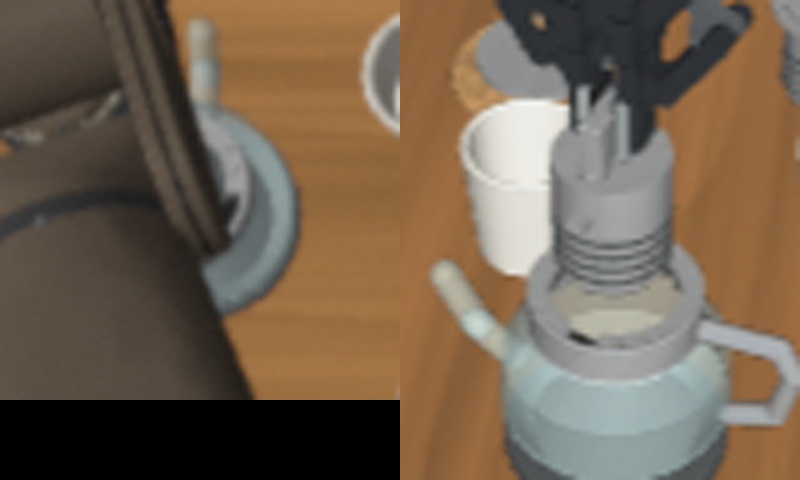

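The infuser hangs upright over the collar, with its axis at crop x≈612 and the collar centre at x≈615. The near lug at (588,225) lines up with the near notch at (583,338).

```bash
python3 - <<'E'
s=open('m1.py').read().split("for R in")[0]
exec(s)
circ('side','pics/side4.png',(280,232,45,45),.044,.11)
circ('side','pics/side4.png',(285,212,35,30),.029,.1995)
pr=lambda p:np.array([(proj('side',p)[0]-260)*5+400,(proj('side',p)[1]-195)*5])
print('axis top/bottom',pr((.5477,.3064,.1995)),pr((.5477,.3064,.13)))
for c in((.5465,.306),(.5476,.3108)):
    C=np.array([pr((c[0]+.044*np.cos(t),c[1]+.044*np.sin(t),.11)) for t in np.linspace(0,6.28,90)])
    print('collar outer ext',C.min(0),C.max(0))
E
```

```text
side 0.044 [0.5475 0.3109] 151.7009699532309 [[0.5474999999999975, 0.311], [0.5474999999999975, 0.3105], [0.5479999999999975, 0.3105], [0.5479999999999975, 0.311]]
side 0.029 [0.5484 0.3115] 63.34760317569278 [[0.5484999999999974, 0.3115], [0.5484999999999974, 0.312], [0.5484999999999974, 0.311], [0.5479999999999975, 0.3115]]
axis top/bottom [613.3772 144.1719] [614.1224 250.993 ]
collar outer ext [527.0417 217.6575] [706.4475 346.0473]
collar outer ext [522.9997 223.972 ] [703.0126 353.2088]
```

Request:
move_arm(plan=[[-0.5,0.3,8,0],[-1,0.7,22,0],[-1,0.7,38,0],[-1,0.7,52,0],[-1,0.7,60,0],[-1,0.7,63,0],[-1,0.7,63,0],[-1,0.7,63,0]])

```text
time: 13.53
tool_pos: [0.5465, 0.3062, 0.1398]
tcp_rot: [0.987, -0.161, 0.0, -0.0]
wrist_force: [-0.3, -0.1, -2.0]
gripper_width: 0.011
```

```bash
python3 - <<'E'
from h import *
go(.5467,.3059,.1285,-18.5)
E
```

```text
at [0.5465 0.3062 0.1398] yaw -18.51 tilt 0.02 F [-0.3 -0.1 -2. ] T [-0.02 -0.03  0.04] w 0.011 t 13.5333
shift mm [ 0.3  0.2 11.3] turn -0.0 rows 0.27006284310471573
```

No contact with the collar so far, so I'm lowering the lugs into the notches.

Request:
move_arm(plan=[[0,0,3,0],[0,0,6,0],[0,0,9,0],[0,0,11,0],[0,0,11,0],[0,0,11,0]])

```text
time: 14.03
tool_pos: [0.5463, 0.3061, 0.1287]
tcp_rot: [0.987, -0.161, 0.0, -0.0]
wrist_force: [0.0, -0.0, -0.1]
gripper_width: 0.0113
```

```bash
python3 - <<'E'
from h import *
go(.5467,.3059,.118,-18.5)
E
```

```text
at [0.5463 0.3061 0.1287] yaw -18.51 tilt 0.01 F [ 0.  -0.  -0.1] T [ 0.03  0.02 -0.02] w 0.0113 t 14.0333
shift mm [ 0.4  0.1 10.7] turn -0.0 rows 0.2569250360749616
```

Request:
move_arm(plan=[[0,0,3,0],[0,0,6,0],[0,0,9,0],[0,0,10.5,0],[0,0,10.5,0],[0,0,10.5,0],[0,0,10.5,0]])

```text
time: 14.62
tool_pos: [0.5466, 0.3062, 0.1197]
tcp_rot: [0.987, -0.161, 0.0, -0.0]
wrist_force: [-3.5, -1.5, 7.0]
gripper_width: 0.0106
```

```bash
python3 - <<'E'
from h import *
go(.5467,.3059,.118,-18.5)
E
```

```text
at [0.5466 0.3062 0.1197] yaw -18.5 tilt 0.03 F [-3.5 -1.5  7. ] T [-0.18  0.58 -0.03] w 0.0106 t 14.6167
shift mm [0.2 0.3 1.7] turn 0.0 rows 0.04132783543010725
```

Request:
move_arm(plan=[[-0.6,0.4,1,0],[-0.6,0.4,1.6,0],[-0.6,0.4,1.6,0],[-0.6,0.4,1.6,0]])

```text
time: 14.95
tool_pos: [0.5466, 0.3062, 0.1187]
tcp_rot: [0.987, -0.161, 0.001, -0.001]
wrist_force: [-2.3, -1.0, 7.9]
gripper_width: 0.0112
```

Request:
move_arm(plan=[[0,0,0.5,0.05],[0,0,0.5,0.12],[0,0,0.5,0.2],[0,0,0.5,0.28],[0,0,0.5,0.36],[0,0,0.5,0.44],[0,0,0.5,0.5],[0,0,0.5,0.5]])

```text
time: 15.62
tool_pos: [0.5474, 0.3068, 0.1188]
tcp_rot: [0.916, -0.401, 0.002, -0.002]
wrist_force: [-0.6, 0.4, 8.5]
gripper_width: 0.011
```

```bash
python3 - <<'E'
from h import *
go(.5467,.3059,.118,-98.5)
E
```

```text
at [0.5474 0.3068 0.1188] yaw -47.26 tilt 0.3 F [-0.6  0.4  8.5] T [-0.02  0.23 -0.04] w 0.011 t 15.6167
shift mm [0.2 1.1 0.8] turn 0.894 rows 0.03310394126176493
```

Request:
move_arm(plan=[[0,0,0,0.05],[0,0,0,0.13],[0,0,0,0.22],[0,0,0,0.31],[0,0,0,0.4],[0,0,0,0.49],[0,0,0,0.58],[0,0,0,0.67],[0,0,0,0.76],[0,0,0,0.85],[0,0,0,0.89],[0,0,0,0.89]])

```text
time: 16.62
tool_pos: [0.5472, 0.3071, 0.1187]
tcp_rot: [-0.655, 0.756, -0.0, 0.003]
wrist_force: [-0.6, 0.1, 7.1]
gripper_width: 0.0114
```

Request:
move_arm(plan=[[0,0,0,0],[0,0,0,0]])

```text
time: 16.78
tool_pos: [0.5473, 0.3071, 0.1188]
tcp_rot: [-0.655, 0.756, -0.0, 0.003]
wrist_force: [-1.0, 1.1, 8.5]
gripper_width: 0.0111
```

```bash
python3 - <<'E'
from h import *
go(.5467,.3059,.118,-98.5)
E
```

```text
at [0.5473 0.3071 0.1188] yaw -98.16 tilt 0.31 F [-1.   1.1  8.5] T [ 0.21  0.32 -0.04] w 0.0111 t 16.7833
shift mm [1.3 0.4 0.7] turn 0.006 rows 0.03677024321243621
```

Request:
move_arm(plan=[[0,0,-2,0],[0,0,-4,0],[0,0,-5.5,0],[0,0,-5.5,0],[0,0,-5.5,0]])

```text
time: 17.2
tool_pos: [0.547, 0.3069, 0.1229]
tcp_rot: [-0.655, 0.756, -0.0, 0.003]
wrist_force: [1.8, 3.1, 4.7]
gripper_width: 0.0112
```

Request:
move_arm(plan=[[0,0,-1,0],[0,0,-2,0],[0,0,-2,0]])

```text
time: 17.45
tool_pos: [0.5462, 0.306, 0.1237]
tcp_rot: [-0.655, 0.756, -0.0, 0.001]
wrist_force: [2.9, 3.1, 4.7]
gripper_width: 0.0109
```

```bash
python3 - <<'E'
from h import *
go(.5467,.3059,.124,-98.5)
E
```

```text
at [0.5462 0.306  0.1237] yaw -98.15 tilt 0.11 F [2.9 3.1 4.7] T [ 0.48 -0.49 -0.01] w 0.0109 t 17.45
shift mm [ 0.  -0.5 -0.3] turn 0.006 rows 0.013901561958508373
```

Request:
move_arm(plan=[[0,0,-1,0],[0,0,-2,0],[0,0,-2,0],[0,0,-2,0]])

```text
time: 17.78
tool_pos: [0.5459, 0.3058, 0.124]
tcp_rot: [-0.655, 0.756, -0.0, 0.001]
wrist_force: [6.3, 3.4, -2.1]
gripper_width: 0.0109
```

The upward pull stopped at TCP z 0.124, which puts the origin at 50.5 mm, so the infuser is locked. Releasing it now.

Request:
move_arm(plan=[[0,0,1.5,0],[0,0,1.5,0],[0,0,1.5,0]])

```text
time: 18.03
tool_pos: [0.5458, 0.3057, 0.1239]
tcp_rot: [-0.655, 0.756, -0.0, 0.0]
wrist_force: [3.0, 2.0, 3.2]
gripper_width: 0.0113
```

Request:
move_arm(plan=[[0,0,0,0],[0,0,0,0],[0,0,0,0],[0,0,0,0],[0,0,0,0],[0,0,0,0]], jaw=50)

```text
time: 18.53
tool_pos: [0.5451, 0.3057, 0.1235]
tcp_rot: [-0.655, 0.756, 0.0, -0.001]
wrist_force: [0.7, -0.2, 0.8]
gripper_width: 0.0501
```

Request:
move_arm(plan=[[0,0,-10,0],[0,0,-35,0],[0,0,-70,0],[0,0,-105,0],[40,0,-120,0],[80,0,-120,0],[120,0,-120,0],[160,0,-120,0],[200,0,-120,0],[240,0,-120,0],[260,0,-120,0],[260,0,-120,0]])

```text
time: 19.53
tool_pos: [0.5084, 0.0451, 0.2451]
tcp_rot: [-0.653, 0.757, -0.001, -0.0]
wrist_force: [0.2, -0.4, 0.6]
gripper_width: 0.0502
```

```bash
python3 - <<'E'
from h import *
s=arm.observe();print(s['time'],s['tool_pos'],s['wrist_force'])
snap('top','top5.png');snap('side','side5.png')
a=cv2.imread('pics/top5.png');b=cv2.imread('pics/side5.png')
out=np.zeros((600,800,3),np.uint8)
out[:400,:400]=cv2.resize(a[155:235,190:270],None,fx=5,fy=5,interpolation=2)
out[:480,400:800]=cv2.resize(b[195:291,260:340],(400,480),interpolation=2)
out[400:600,:400]=cv2.resize(a[145:245,260:460],(400,200),interpolation=2)
cv2.imwrite('pics/c5.png',out)
E
```

```text
19.5333 [0.50840708 0.04509895 0.24510484] [ 0.17559275 -0.36884733  0.59779621]
```

View pics/c5.png

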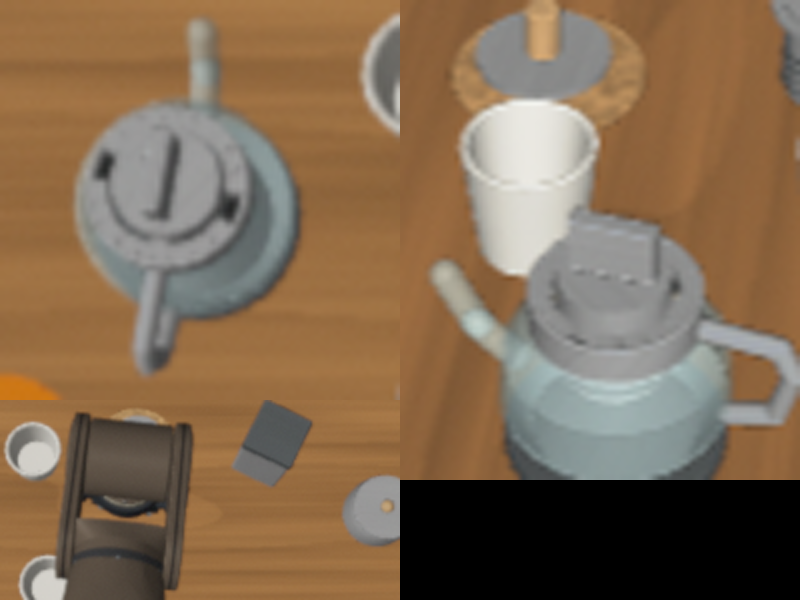

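The infuser sits level in the collar with its fin along the spout-handle line: about -9.6° against about -8.7°. Both notches are empty, at crop (104,165) and (230,207). The lid stands on the coaster at (540,45), and the cup, the tin and the sugar pot are where they were.

```bash
python3 -c "
from h import *
print(ticket.job_done())"
```

```text
the job is handed in; nothing more can be done
None
```

I set the lid upright on the cork coaster, locked the lugged infuser into the teapot collar and let go. I handed the job in at about 20 s of the 72 s allowed; it gave no verdict.

**Lid:** I released it with the tool at (0.633, 0.022). The coaster's middle measured (0.631, 0.024) by the colour mask and (0.6355, 0.0215) by the first circle fit. The two differ by about 5 mm, well inside the 25 mm limit. The pictures afterwards showed it level.

**Infuser:**
- **Push and twist:** I pushed it in about 10 mm, at roughly 9–10 N including its weight, and turned it 80° clockwise without resistance.
- **Lock check:** A test pull stopped at an origin height of about 50.5 mm with the force reversing, which matches the lock.
- **Final picture:** The fin lies about 1° off the spout-handle line, judged by eye, with both notches empty and the gripper clear.

**Disagreements and gaps:**
- **Side camera:** It read y about 5 mm higher than the top camera and the robot. I used it only to compare the infuser with the collar, where they agreed to about 1 mm.
- **Gripper width:** It read 1–2 mm below the true part sizes.
- **Bystanders:** The cups, tin and sugar pot looked unmoved in the final picture. The arm hid the plain infuser from the top camera, so I did not recheck it after the last move.

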